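# Lay a tea board for a left-hander: spoon, mug, strainer and lid

### The job

As seen by someone standing at the worktop's front edge and facing the window, lay the wooden board for a left-handed tea drinker. The teaspoon lies flat on the board to the left of the saucer without touching it, straight from front to back with its bowl towards the window; the mug stands in the middle of the saucer with its handle pointing left, towards the spoon; the steel strainer basket hangs in the mug, and the lid sits on top of the basket, fully home. Leave the saucer where it is, do not tip the mug over, and leave the jars standing round about alone.

Things in the scene. Friction and masses are not known exactly. Their poses are not given: they have to be found in the camera images.
- board: flat wooden serving board, 155 mm front to back (its x), 190 mm left to right (its y), 14 mm thick, fixed on the worktop. Origin: centre of its underside. Its +x points to the window, away from the robot and some 45 degrees to the robot's left; its front edge is at x = -77.5 mm. Its +y points left along the worktop, towards the sink; 'left' means this
- saucer: white saucer, 110 mm across, 13 mm high, loose on the right half of the board. Origin: centre of its underside, on the axis. Its flat middle, where the mug stands, is 5 mm above the origin and about 58 mm across, and then rises to the rim.
- mug: white straight-sided mug, 85 mm high, 64 mm outside diameter (above 35 mm height), inside 56 mm, foot 48 mm across. Origin: centre of its underside, z up. The handle stands out along the mug's own +y axis to 56 mm from the axis, 23 to 71 mm up, 8 mm thick. 0.14 to 0.28 kg
- basket: perforated steel strainer basket, upright: body 40 mm across at the foot, 49 mm at the top, 44 mm mouth; round its top a flat ring 69 mm across, 52 to 58 mm up, by which it can be gripped and which rests on the mug's rim when the basket hangs in the mug (origin then 33 mm above the mug's). Ring overhangs the mug by 2.5 mm. Origin: centre of its underside, z up. 0.07 kg
- lid: round white lid, 67 mm across, lying knob up: a 36 mm plug (0 to 5 mm up) that goes into the basket's mouth, the plate (5 to 13 mm up) that then lies on the basket's ring, a wooden knob 18 mm across (21 to 31 mm up) on a 13 mm neck. Origin: centre of the plug's underside, z up; seated, it is 53 mm above the basket's origin. 0.08 kg
- spoon: steel teaspoon, 136 mm long, lying flat: x runs along it, the bowl (30 mm wide, 10 mm high) at +x, centred 45 mm from the origin, the handle (9 mm wide, 3 mm thick) at -x. Origin: middle of its length, on the surface below it; there the handle is 8 to 12 mm above the surface. 0.035 kg, balanced about 20 mm from the origin towards the bowl
- jam: glass jam jar with a white lid, 68 mm across, 84 mm high, behind the board beside the water dispenser; to be left alone. Origin: centre of its underside.
- spice_red: spice jar with a red cap, 45 mm across, 106 mm high, behind the board; to be left alone. Origin: centre of its underside.
- spice_white: spice jar with a white cap, 47 mm across, 98 mm high, between the mug tree and the sink; to be left alone. Origin: centre of its underside.
- dispenser_side (a point): a point at the foot of the big grey water dispenser's left side, a flat solid wall 0.42 m high that runs front to back over the worktop, through this point along the world direction (0.707, 0.707); the work lies to its left. Fixed; keep the arm and the gripper's wide body off it

How it is judged:
By the outcome, as a careful person would: the job done as asked, in the order asked, and still so for the second after the job is handed in, with the robot touching nothing.
It also fails if it takes over 131 s, if anything falls off the work surface, if the arm or the gripper's body presses on something with over 40 N, if the wrist force passes 120 N, or if a joint passes its speed limit or range.

### The arm

A 6-joint arm with a two-finger parallel gripper is mounted at the origin on a cart in front of the work surface, level with it; the furniture and walls round the work are solid. World frame = base frame: x ahead of the robot, y to its left, z up, the work surface at z = 0. Lengths are in m, angles in rad, forces in N, time in s.
With the tool pointing down it reaches from about 0.25 to 0.775 m from the base axis. Payload 4 kg.
Tool frame: the origin (TCP) lies between the finger pads; the fingertips stand 14 mm ahead of it and the grasp point (between the pads) lies 5 mm behind it (nose_length is the distance from the TCP to the fingertips, in m); z points along the fingers, y is the line along which they close (so a half turn about z gives the same grasp; the last joint's range is limited). The gripper opens to 94 mm and grips with 3 to 60 N. Pads are 16 mm wide; open, the fingers measure 119 mm over their backs; the gripper's body (75 mm by 177 mm) begins 78 mm behind the grasp point.
Start: joints at [-1.232, 0.087, 1.371, -0, 1.684, -0.103], TCP at [0.235, -0.497, 0.22] pointing down, gripper open.
Joint ranges: [-3.1, 3.1], [-0.76, 2.03], [0.27, 2.55], [-1.08, 4.22], [0.17, 2.65], [-2.57, 2.57]. Speed limits (rad/s): [2.79, 2.79, 3.14, 3.14, 3.14, 3.14].

### API

Orientations are given as [roll, pitch, yaw] about the fixed x, y, z axes, in that order (R = Rz(yaw) Ry(pitch) Rx(roll)).
In Python, from bench import * gives the robot as it stands.
- The arm moves only by the tool move_arm, never from a script. Its argument "steps" is one flat list of numbers, 7 for each row, row after row: the turn, a rotation vector about the world's x, y, z in rad, then the shift along the world's x, y, z in m, then the opening, from 0 (shut) to 1 (fully open). A call has 1 to 12 rows; each row is the pose to reach, as a shift and turn from the pose commanded when the call began; what a row does not reach only later rows make up. A row lasts 1/10 s, in which the tool goes at most 50 mm and 8.59 degrees, less where a joint would pass 70% of its speed; a pose out of reach is approached as far as the arm can. A call with a gripper value outside its range is refused whole. The fingers move at their own pace and stop on an object; the grip force is fixed at half the most. Time passes only in rows, so rows that repeat a pose let the fingers close. It gives the time, the measured TCP pose, the force, the opening and the grip force at its end, in the units of the state.
- get_obs(): the state, without advancing time (a new reading comes with each control period).
- snapshot(name): name is "scene" or "top" or "wrist"; returns (picture, depth): 400x640x3 uint8, red, green, blue; 400x640 float32, m along the optical axis (not along the pixel's ray), 0 where there is no reading.
- camera_model(name): a dict with "fx", "fy", "cx", "cy" (pixels), "rvec" (rotation vector, rad) and "tvec" (3), from world to camera coordinates, as OpenCV has them. Camera axes: x right, y down, z forward; pixel columns grow to the right and rows downward; lengths in m; the calibration is good to about 2 mm. A picture is of the moment at which its call begins: read the wrist's pose just before it. camera_model takes no time and is no camera call; for the wrist camera it gives the pose at the moment of the call.
- close_job(): hands the job in; it is judged then, once.
Trained networks look in the newest picture that a camera, given by its name, has taken for a name from the list of things; names that differ only in an ending like _2 or _b are one class to them, and where a whole thing is asked for, a point or a joint stands for the part that bears it (a point fixed in the world has none). Each returns a list of dicts, best first, with "score" (0 to 1); they miss things now and then, are a little off and sometimes report something else, mostly with a low value. They report only what shows in the picture. A call takes as long as a camera call.
- silhouettes(camera, target): "pixels" (400x640 bool, what is visible of it) and "uv" ([column, row] in pixels, amid what is visible of it).
- spot_point(camera, target): "uv" ([column, row] in pixels: a listed point, or the origin of a listed thing).
The state is a dict: "time": time; "joint_positions": joint angles; "qvel": joint speeds; "joint_torque": joint torques, N m; "tool_pos": TCP position; "ee_rot": TCP orientation; "wrist_force": force on the tool from outside, world axes, zero at the start; "wrist_torque": the same for the moment, N m; "width": finger opening in m; "finger_force": force on a finger pad.
Only numpy, scipy, OpenCV 4.12 (cv2) and the standard library are available. Lean on these libraries where they do the work, as an engineer would, in place of code of your own. Each camera call takes 0.05 s, during which the arm holds its last target. There are 200 camera calls.

## Working session

There is one attempt and no reset: what is moved stays moved. The work goes in short steps, Python scripts to look and compute and a tool call to move; the robot and the scene stay as the last step left them, time stands still between calls to the robot, and variables do not carry over. Pictures are saved under pics/ and viewed, at most 14 in all, crops included, and the job is handed in when it is done.

Besides the shell and the picture viewer there is one more tool, called after "Call:" as name(argument=value, ...) on one line, values as JSON. move_arm: Moves the arm, as the interface text tells. Its arguments: {"type":"object","properties":{"steps":{"type":"array"}},"required":["steps"]}

```bash
mkdir -p pics; ls
cat > h.py <<'E'
from bench import *
import numpy as np, cv2
def shot(cam,fn=None):
    p,d=snapshot(cam)
    if fn: cv2.imwrite('pics/'+fn,p[:,:,::-1])
    return p,d,camera_model(cam)
def cloud(d,m,mask):
    v,u=np.nonzero(mask&(d>0)); z=d[v,u]
    c=np.stack([(u-m['cx'])/m['fx']*z,(v-m['cy'])/m['fy']*z,z],1)
    R=cv2.Rodrigues(np.array(m['rvec'],float))[0]
    return (c-np.array(m['tvec']).ravel())@R
def atz(m,uv,z):
    R=cv2.Rodrigues(np.array(m['rvec'],float))[0];t=np.array(m['tvec']).ravel()
    o=-R.T@t; r=R.T@np.array([(uv[0]-m['cx'])/m['fx'],(uv[1]-m['cy'])/m['fy'],1])
    return o+r*(z-o[2])/r[2]
E
python3 - <<'E'
from h import *
np.set_printoptions(precision=4,suppress=True)
o=get_obs(); print(o['tool_pos'],o['ee_rot'],o['width'],o['time'])
for cam in('top','scene'):
    p,d,m=shot(cam,cam+'0.png')
    for n in 'board saucer mug basket lid spoon jam spice_red spice_white'.split():
        s=silhouettes(cam,n); q=spot_point(cam,n)
        for k in s[:2]:
            P=cloud(d,m,k['pixels'])
            print(cam,n,round(k['score'],2),np.round(k['uv']),len(P), np.median(P,0) if len(P) else '', np.percentile(P[:,2],[2,98]) if len(P) else '')
        for k in q[:2]: print('   org',round(k['score'],2),np.round(k['uv'],1),atz(m,k['uv'],0))
    q=spot_point(cam,'dispenser_side')
    for k in q[:1]: print('disp',k['score'],k['uv'],atz(m,k['uv'],0))
E
```

```text
pics
[ 0.235  -0.4967  0.2183] [-3.1395 -0.0002  0.4418] 0.09439191636116434 0.0
top board 0.69 [324. 222.] 2135 [0.5226 0.1276 0.0147] [0.0084 0.0204]
top board 0.68 [339. 152.] 433 [0.7087 0.0923 0.0842] [0.0349 0.0892]
   org 0.74 [333.4 218.9] [0.5222 0.1024 0.    ]
top saucer 0.77 [347. 213.] 1087 [0.5445 0.0637 0.023 ] [0.0149 0.0307]
   org 0.81 [347.  212.7] [0.5404 0.0616 0.    ]
top mug 0.79 [384. 220.] 510 [ 0.5106 -0.0526  0.0206] [-0.0012  0.0883]
   org 0.76 [383.8 221. ] [ 0.5145 -0.0478  0.    ]
   org 0.31 [247.  244.9] [0.4472 0.3609 0.    ]
top basket 0.57 [358. 246.] 455 [0.4431 0.0305 0.0558] [-0.0001  0.0634]
   org 0.68 [357.9 243.1] [0.4495 0.0304 0.    ]
top lid 0.65 [406. 244.] 396 [ 0.4371 -0.109   0.0126] [0.0053 0.0333]
   org 0.65 [403.6 245.5] [ 0.4412 -0.1052  0.    ]
top spoon 0.62 [244. 237.] 153 [0.4739 0.3685 0.0079] [-0.0002  0.0162]
   org 0.63 [249.3 245.5] [0.4454 0.3541 0.    ]
top jam 0.61 [340. 151.] 445 [0.7094 0.0896 0.0843] [0.0013 0.0892]
   org 0.93 [340.  152.9] [0.7208 0.0801 0.    ]
top spice_red 0.78 [276. 184.] 253 [0.6259 0.2606 0
[... 759 characters left out ...]
.8 184.1] [0.5483 0.0476 0.    ]
scene lid 0.55 [420. 163.] 205 [ 0.4396 -0.0975  0.0117] [0.0062 0.0328]
   org 0.68 [425.  166.1] [ 0.4357 -0.1139  0.    ]
   org 0.29 [396.4 198. ] [0.4403 0.0312 0.    ]
scene spoon 0.62 [302. 287.] 450 [0.4663 0.3688 0.0061] [-0.0009  0.0113]
scene spoon 0.46 [340. 208.] 2519 [0.5115 0.1386 0.0132] [0.0062 0.0165]
   org 0.74 [315.  289.8] [0.4491 0.357  0.    ]
scene jam 0.68 [305. 160.] 222 [0.6808 0.0893 0.0487] [0.0044 0.0857]
   org 0.73 [300.1 172.5] [0.6904 0.0947 0.    ]
scene spice_white 0.87 [268. 293.] 1115 [0.4872 0.4527 0.0726] [0.0064 0.0994]
   org 0.88 [270.2 305.3] [0.5014 0.438  0.    ]
disp 0.93 [336.8, 153.1] [ 0.6556 -0.0238  0.    ]
```

View pics/top0.png

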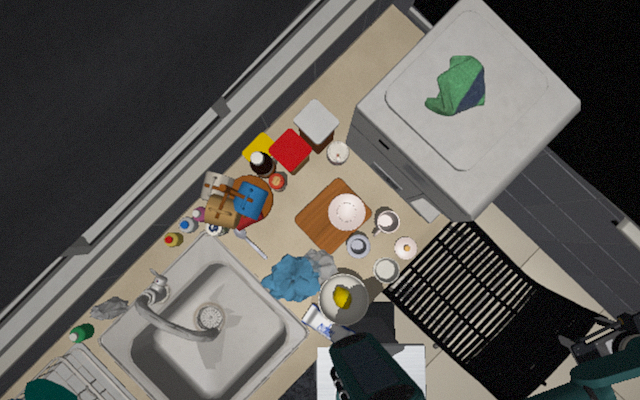

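View pics/scene0.png

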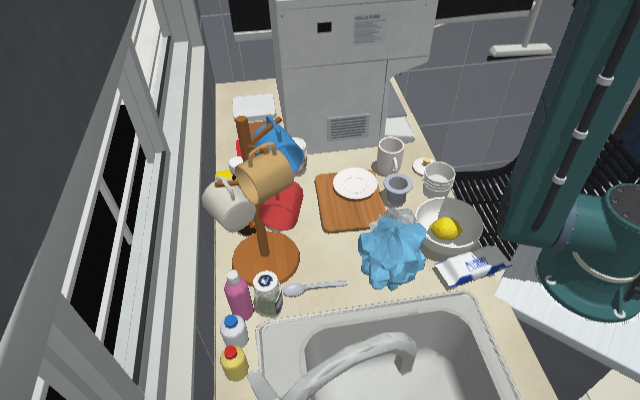

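The top view shows the saucer (347,212) on the right of the board and the mug (386,220), whose handle points lower-left, next to the dispenser. The basket is at (358,244) and the lid at (405,247). The spoon runs (240,234)–(266,257), bowl towards the mug tree. The scene view agrees. I'll move the wrist camera over the work.

Call:
move_arm(steps=[0, 0, 0.1, 0, 0.05, 0.02, 1, 0, 0, 0.2, 0.01, 0.1, 0.04, 1, 0, 0, 0.3, 0.02, 0.15, 0.06, 1, 0, 0, 0.4, 0.03, 0.2, 0.08, 1, 0, 0, 0.5, 0.04, 0.25, 0.1, 1, 0, 0, 0.6, 0.05, 0.3, 0.12, 1, 0, 0, 0.7, 0.07, 0.345, 0.13, 1, 0, 0, 0.8, 0.09, 0.39, 0.14, 1, 0, 0, 0.9, 0.11, 0.43, 0.14, 1, 0, 0, 1.0, 0.13, 0.46, 0.14, 1, 0, 0, 1.1, 0.14, 0.48, 0.14, 1, 0, 0, 1.13, 0.145, 0.497, 0.14, 1])

```text
time: 3.2
tool_pos: [0.3809, 0.0021, 0.3594]
ee_rot: [3.141, -0.0, 1.578]
wrist_force: [-0.3, 0.6, -0.1]
width: 0.0938
finger_force: 0.0
```

Run:
```python
from h import *
np.set_printoptions(precision=4,suppress=True)
o=get_obs(); print(o['tool_pos'],o['ee_rot'],o['joint_positions'],o['wrist_force'])
p,d,m=shot('wrist','w1.png')
R=cv2.Rodrigues(np.array(m['rvec'],float))[0];t=np.array(m['tvec']).ravel();print('cam',-R.T@t,R[2])
for n in 'board saucer mug basket lid spoon'.split():
    for k in silhouettes('wrist',n)[:2]:
        P=cloud(d,m,k['pixels'])
        print(n,round(k['score'],2),np.round(k['uv']),len(P), np.median(P,0) if len(P) else '', np.percentile(P[:,2],[2,98]) if len(P) else '')
    for k in spot_point('wrist',n)[:1]: print('   org',round(k['score'],2),np.round(k['uv'],1),atz(m,k['uv'],0))
```

```text
[0.3809 0.0021 0.3594] [ 3.1414 -0.0004  1.5778] [-0.144  -0.273   1.4253  0.0004  1.9891 -0.1509] [-0.2846  0.5562 -0.0758]
cam [0.3821 0.0693 0.5246] [ 0.0028 -0.2283 -0.9736]
board 0.62 [409.  94.] 7498 [0.5175 0.1339 0.0139] [0.0107 0.0162]
   org 0.57 [412.2 111.3] [0.5315 0.1092 0.    ]
saucer 0.56 [426. 136.] 3506 [0.5458 0.0702 0.0221] [0.0175 0.0276]
   org 0.64 [425.2 134.7] [0.5569 0.0707 0.    ]
mug 0.84 [406. 207.] 1698 [ 0.5202 -0.0475  0.0515] [0.0012 0.0855]
mug 0.65 [409.  96.] 7315 [0.5178 0.1352 0.0139] [0.0113 0.0159]
   org 0.89 [396.8 202.4] [ 0.5154 -0.0498  0.    ]
basket 0.85 [367. 151.] 1535 [0.4481 0.0372 0.0565] [0.0012 0.0593]
   org 0.91 [361.9 151.8] [0.4485 0.0407 0.    ]
lid 0.57 [352. 233.] 988 [ 0.4352 -0.101   0.0111] [0.0065 0.0317]
   org 0.68 [352.  230.9] [ 0.4354 -0.1049  0.    ]
```

View pics/w1.png

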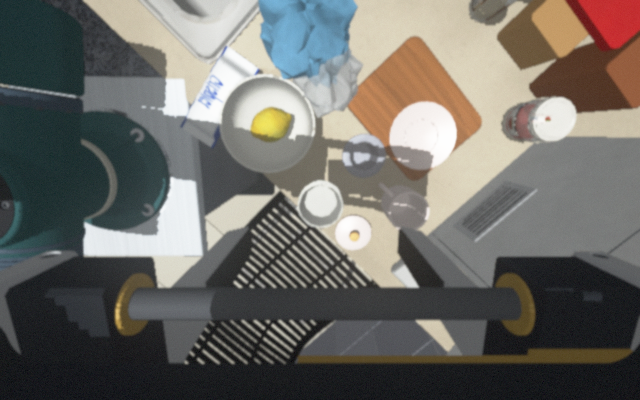

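The wrist view shows the mug at (406,207), handle up-left (towards board left), the basket at (363,154), the lid at (353,233), and the saucer and board at (424,136) and (415,110). Next are circle fits for precise positions and obstacle heights near the spoon.

```bash
cat >> h.py <<'E'
from scipy.optimize import least_squares
def circ(P,r):
    P=P[:,:2]
    if len(P)<8: return None
    f=least_squares(lambda c:np.hypot(*(P-c).T)-r,P.mean(0),loss='soft_l1',f_scale=.001)
    return f.x, np.std(f.fun), len(P)
def hullcirc(P):
    (c,r)=cv2.minEnclosingCircle((P[:,:2]*1000).astype(np.float32)); return np.array(c)/1000,r
def mask(cam,n):
    s=silhouettes(cam,n); return s[0]['pixels'] if s else np.zeros((400,640),bool)
def outer(P,c=None):
    H=cv2.convexHull((P[:,:2]*1000).astype(np.float32))[:,0]/1000; return H
E
python3 - <<'E'
from h import *
np.set_printoptions(precision=4,suppress=True)
for cam in('wrist','top'):
    p,d,m=shot(cam)
    for n,z0,z1,r in(('saucer',.022,.032,.055),('mug',.079,.09,.032),('basket',.052,.063,.0345),('lid',.009,.018,.0335)):
        P=cloud(d,m,mask(cam,n)); Q=P[(P[:,2]>z0)&(P[:,2]<z1)]
        if len(Q)<8: print(cam,n,len(Q)); continue
        print(cam,n,'hull',circ(outer(Q),r),'enc',hullcirc(Q),'z',np.median(Q[:,2]),len(Q))
        if n=='mug':
            c=circ(outer(Q),r)[0]; H=P[(np.hypot(*(P[:,:2]-c).T)>.038)&(np.hypot(*(P[:,:2]-c).T)<.06)&(P[:,2]>.02)&(P[:,2]<.08)]
            v=H[:,:2]-c; print('  handle n',len(H),'ang',np.degrees(np.arctan2(*(v.mean(0)[::-1]))),H.mean(0))
        if n=='lid':
            K=P[P[:,2]>.025]; print('  knob',K.mean(0),len(K))
    P=cloud(d,m,mask(cam,'board')|mask(cam,'saucer')); P=P[(P[:,2]>.008)&(P[:,2]<.03)]
    b=cv2.minAreaRect((P[:,:2]*1000).astype(np.float32)); print(cam,'board',b)
    if cam=='top':
        A=cloud(d,m,np.ones((400,640),bool))
        g=A[(A[:,0]>.3)&(A[:,0]<.7)&(A[:,1]>.2)&(A[:,1]<.6)]
        for x in np.arange(.3,.7,.05): print(round(x,2),[int(1000*(g[(abs(g[:,0]-x-.025)<.025)&(abs(g[:,1]-y-.025)<.025)][:,2].max(initial=-.1))) for y in np.arange(.2,.6,.05)])
        S=cloud(d,m,mask('top','spoon')); S=S[S[:,2]<.02]
        c=S[:,:2].mean(0);u,s,vt=np.linalg.svd(S[:,:2]-c); e=(S[:,:2]-c)@vt[0]; print('spoon',c,vt[0],e.min(),e.max())
E
```

```text
wrist saucer hull (array([0.5441, 0.067 ]), np.float64(0.00033240900300335487), 54) enc (array([0.544 , 0.0669]), 54.69266128540039) z 0.02481123498320937 1798
wrist mug hull (array([ 0.5129, -0.0457]), np.float64(0.0009166476539331442), 33) enc (array([ 0.5129, -0.0456]), 31.892488479614258) z 0.08415775018017399 331
  handle n 63 ang 136.84456191395446 [ 0.479  -0.0139  0.0625]
wrist basket hull (array([0.4442, 0.0365]), np.float64(0.00043964020051846103), 38) enc (array([0.4441, 0.0365]), 34.24799728393555) z 0.05757254131839445 889
wrist lid hull (array([ 0.4356, -0.1062]), np.float64(0.00041216789705898163), 27) enc (array([ 0.4357, -0.1062]), 33.03741455078125) z 0.01151689270350508 775
  knob [ 0.4354 -0.1049  0.0308] 79
wrist board ((532.3549194335938, 106.53993225097656), (155.22650146484375, 189.6849822998047), 42.84142303466797)
top saucer hull (array([0.5438, 0.0637]), np.float64(0.0005358147596119629), 37) enc (array([0.544 , 0.0637]), 54.524932861328125) z 0.025315813360964126 615
top mug hull (array([ 0.512 , -0.0489]), np.float64(0.0007171553595698741), 23) enc (array
[... 315 characters left out ...]
0.4383, -0.1368]), 7.317780017852783) z 0.012559185518295154 8
  knob [nan nan nan] 0
top board ((532.17919921875, 103.17649841308594), (155.08673095703125, 189.55441284179688), 42.62645721435547)
0.3 [124, 100, 76, 12, -100, -100, 13, 230]
0.35 [141, 100, 80, 12, 12, 11, 12, 147]
0.4 [93, 90, 15, 10, 12, 11, 697, 783]
0.45 [9, 8, 302, 298, 106, 867, 864, 789]
0.5 [23, 326, 353, 362, 940, 939, 838, 211]
0.55 [7, 360, 379, 950, 1010, 939, 212, 248]
0.6 [167, 121, 1066, 1080, 1013, 204, 248, 248]
0.65 [171, 955, 1063, 1041, 213, 250, 248, 215]
spoon [0.4562 0.3511] [-0.682  -0.7314] -0.05695019084950756 0.06541749149801307<stdin>:13: RuntimeWarning: Mean of empty slice.
  ret = um.true_divide(
```

Call:
move_arm(steps=[0, 0, 0.14, 0, 0.03, 0, 1, 0, 0, 0.28, 0, 0.06, 0, 1, 0, 0, 0.42, 0, 0.09, 0, 1, 0, 0, 0.56, 0, 0.12, 0, 1, 0, 0, 0.7, 0, 0.15, 0, 1, 0, 0, 0.84, 0, 0.18, 0, 1, 0, 0, 0.98, 0, 0.2, 0, 1, 0, 0, 1.12, 0, 0.22, 0, 1, 0, 0, 1.26, 0, 0.24, 0, 1, 0, 0, 1.4, 0, 0.26, 0, 1, 0, 0, 1.54, 0, 0.27, 0, 1, 0, 0, 1.66, 0, 0.27, 0, 1])

```text
time: 5.8
tool_pos: [0.38, 0.271, 0.359]
ee_rot: [3.142, -0.001, -3.044]
wrist_force: [-0.7, -0.5, -0.1]
width: 0.0936
finger_force: 0.0
```

Call:
move_arm(steps=[0, 0, 0.14, 0, 0, -0.01, 1, 0, 0, 0.28, 0, 0, -0.02, 1, 0, 0, 0.42, 0, 0, -0.03, 1, 0, 0, 0.56, 0, 0, -0.03, 1, 0, 0, 0.7, 0, 0, -0.03, 1, 0, 0, 0.72, 0, 0, -0.03, 1, 0, 0, 0.72, 0, 0, -0.03, 1])

```text
time: 6.5
tool_pos: [0.3802, 0.2698, 0.3295]
ee_rot: [3.141, 0.0, -2.334]
wrist_force: [0.1, -0.6, 0.1]
width: 0.0943
finger_force: 0.0
```

Run:
```python
from h import *
np.set_printoptions(precision=4,suppress=True)
o=get_obs(); print(o['time'],o['tool_pos'],o['ee_rot'],o['joint_positions'],o['wrist_force'])
p,d,m=shot('wrist','w2.png')
s=silhouettes('wrist','spoon'); print([(k['score'],k['uv'],k['pixels'].sum()) for k in s]); 
S=cloud(d,m,s[0]['pixels']); S=S[S[:,2]<.03]
b=cv2.minAreaRect((S[:,:2]*1000).astype(np.float32)); print('spoon rect',b)
for k in spot_point('wrist','spoon')[:1]: print('org',k['score'],k['uv'],atz(m,k['uv'],0))
c=np.array(b[0])/1000; A=[cloud(d,m,np.ones((400,640),bool))]
for cam in('top','scene'):
    p,d,m=shot(cam); A.append(cloud(d,m,np.ones((400,640),bool)))
e=np.array([.68,.733]);t=np.array([.733,-.68])
for i,a in enumerate(A):
    q=np.stack([(a[:,:2]-c)@e,(a[:,:2]-c)@t,a[:,2]],1)
    print(['wrist','top','scene'][i])
    for lo,hi in((.01,.05),(.05,.09),(.09,.16),(.16,.25),(.25,.4)):
        k=q[(q[:,2]>lo)&(q[:,2]<hi)]
        for t0 in(-.1,-.05,0,.05):
            w=k[(k[:,1]>t0)&(k[:,1]<t0+.05)&(k[:,0]>-.2)&(k[:,0]<.15)]
            if len(w)>4: print('z',lo,hi,'t',t0,'s min',np.percentile(w[:,0],[1,10,50]),len(w))
```

```text
6.5 [0.3802 0.2698 0.3295] [ 3.1415  0.     -2.3337] [ 0.4954 -0.0953  1.3363  0.0001  1.9006 -1.8832] [ 0.0988 -0.6068  0.1326]
[(0.58, [326.4, 249.6], np.int64(601))]
spoon rect ((455.7398986816406, 350.00628662109375), (134.98390197753906, 28.477455139160156), 46.89292526245117)
org 0.62 [324.9, 233.4] [0.4537 0.3458 0.    ]
wrist
z 0.01 0.05 t -0.1 s min [0.0843 0.1444 0.147 ] 119
z 0.01 0.05 t -0.05 s min [-0.0971  0.002   0.0728] 271
z 0.01 0.05 t 0 s min [-0.0048  0.0424  0.0658] 412
z 0.01 0.05 t 0.05 s min [-0.1487  0.0253  0.0518] 1061
z 0.05 0.09 t -0.1 s min [-0.1743 -0.1669 -0.1366] 393
z 0.05 0.09 t -0.05 s min [-0.1994 -0.1693 -0.1173] 960
z 0.05 0.09 t 0 s min [-0.1978 -0.1317 -0.1139] 518
z 0.05 0.09 t 0.05 s min [-0.1999 -0.1971 -0.1753] 883
z 0.09 0.16 t -0.05 s min [-0.1966 -0.1876 -0.1469] 2299
z 0.09 0.16 t 0 s min [-0.1992 -0.1914 -0.1633] 2169
z 0.09 0.16 t 0.05 s min [-0.1926 -0.1874 -0.1685] 615
z 0.16 0.25 t 0 s min [0.0222 0.0255 0.036 ] 839
z 0.16 0.25 t 0.05 s min [0.0157 0.0197 0.0319] 1642
z 0.25 0.4 t -0.1 s min [-0.1185 -0.1182 -0.1179] 1060
z 0.25 0
[... 1169 characters left out ...]
15] 737
z 0.05 0.09 t -0.05 s min [-0.1977 -0.1828 -0.1154] 945
z 0.05 0.09 t 0 s min [-0.1951 -0.1266 -0.1097] 327
z 0.05 0.09 t 0.05 s min [-0.1994 -0.1922 -0.1444] 263
z 0.09 0.16 t -0.1 s min [0.0854 0.0883 0.1001] 72
z 0.09 0.16 t -0.05 s min [-0.1952 -0.181  -0.1363] 1436
z 0.09 0.16 t 0 s min [-0.1987 -0.1882 -0.1513] 673
z 0.09 0.16 t 0.05 s min [-0.191  -0.1746  0.0598] 375
z 0.16 0.25 t 0 s min [0.0179 0.0297 0.1091] 1583
z 0.16 0.25 t 0.05 s min [0.0045 0.0135 0.0599] 927
z 0.25 0.4 t -0.1 s min [-0.1185 -0.1161 -0.107 ] 531
z 0.25 0.4 t -0.05 s min [0.0697 0.0732 0.0798] 146
z 0.25 0.4 t 0 s min [-0.1137  0.0236  0.0628] 2285
z 0.25 0.4 t 0.05 s min [-0.1012  0.0103  0.0786] 1776
```

View pics/w2.png

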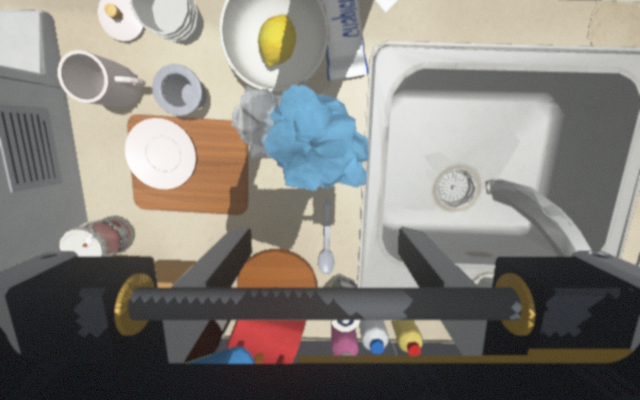

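The wrist view shows the spoon along column 327 (rows 195–272), its bowl down towards the window. The sink edge is to its right at column 365, and a mug on the tree hangs over the bowl end. I'll grip the handle 40 mm behind the spoon's middle, leaning the tool 8° away from the tree.

Call:
move_arm(steps=[0.05, -0.048, 0, 0.03, 0.03, 0, 0.4, 0.1, -0.096, 0, 0.048, 0.051, 0, 0.4, 0.1, -0.096, 0, 0.048, 0.051, -0.04, 0.4, 0.1, -0.096, 0, 0.048, 0.051, -0.09, 0.4, 0.1, -0.096, 0, 0.048, 0.051, -0.14, 0.4, 0.1, -0.096, 0, 0.048, 0.051, -0.19, 0.4, 0.1, -0.096, 0, 0.048, 0.051, -0.23, 0.4, 0.1, -0.096, 0, 0.048, 0.051, -0.26, 0.4, 0.1, -0.096, 0, 0.048, 0.051, -0.27, 0.4, 0.1, -0.096, 0, 0.048, 0.051, -0.27, 0.4])

```text
time: 7.75
tool_pos: [0.4273, 0.3203, 0.058]
ee_rot: [3.141, 0.135, -2.332]
wrist_force: [0.2, -0.9, 0.7]
width: 0.0376
finger_force: 0.0
```

Run:
```python
from h import *
np.set_printoptions(precision=4,suppress=True)
o=get_obs(); print(o['tool_pos'],o['ee_rot'],o['width'],o['wrist_force'])
p,d,m=shot('wrist','w3.png')
A=cloud(d,m,np.ones((400,640),bool))
c=np.array([.4557,.35]);e=np.array([.683,.73]);t=np.array([.73,-.683])
q=np.stack([(A[:,:2]-c)@e,(A[:,:2]-c)@t,A[:,2]],1)
for s in np.arange(-.08,.08,.01):
    k=q[(abs(q[:,0]-s)<.005)&(abs(q[:,1])<.025)&(q[:,2]<.03)]
    h=k[k[:,2]>.0035] if len(k) else k
    if len(k): print(round(s,3),len(k),'z max',np.percentile(k[:,2],97),'t',np.median(h[:,1]) if len(h) else '',len(h))
```

```text
[0.4273 0.3203 0.058 ] [ 3.141   0.1354 -2.3318] 0.03759567661537053 [ 0.2118 -0.8547  0.6782]
-0.08 851 z max 0.003077304280888572 t 0.017141217440077107 3
-0.07 884 z max 0.0029462787694071544 t -0.00254058697869597 12
-0.06 853 z max 0.005609541226310235 t -0.0028801348883198716 163
-0.05 816 z max 0.006919136230020758 t -0.0028179728773854293 188
-0.04 777 z max 0.008984031910995678 t -0.0020477249115236204 183
-0.03 752 z max 0.010563805815147988 t -0.001982685371155137 169
-0.02 660 z max 0.011565152553812102 t -0.0019026402288419041 149
-0.01 635 z max 0.012668567126320744 t -0.0011086472311360545 149
-0.0 609 z max 0.013355413391400705 t -0.001040639519276978 127
0.01 611 z max 0.013382543037036858 t -0.0009572579892466589 119
0.02 581 z max 0.013270674748321087 t -0.00013412729843587 101
0.03 337 z max 0.003805499271257427 t 0.001569008612721742 13
0.06 90 z max 0.012750866236189191 t 0.0018995418622235138 90
0.07 527 z max 0.028448432292453425 t -0.01775083085235281 378
```

View pics/w3.png

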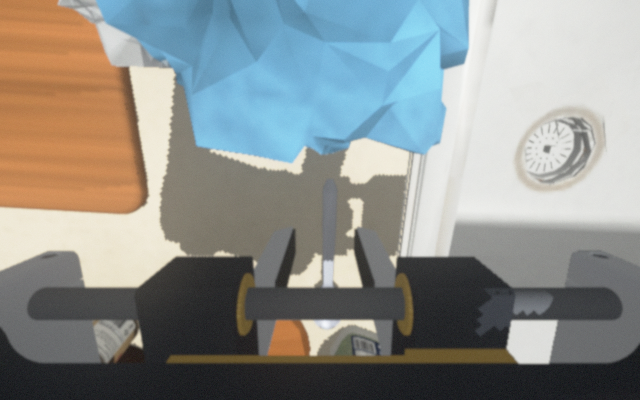

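The wrist view shows the handle at column 330, centred between the fingers, clear of both cloth and sink. I'll lower and close.

Call:
move_arm(steps=[0, 0, -0.025, -0.001, 0.001, -0.015, 0.4, 0, 0, -0.025, -0.001, 0.001, -0.03, 0.4, 0, 0, -0.025, -0.001, 0.001, -0.041, 0.4, 0, 0, -0.025, -0.001, 0.001, -0.041, 0.4, 0, 0, -0.025, -0.001, 0.001, -0.041, 0, 0, 0, -0.025, -0.001, 0.001, -0.041, 0, 0, 0, -0.025, -0.001, 0.001, -0.041, 0, 0, 0, -0.025, -0.001, 0.001, -0.041, 0, 0, 0, -0.025, -0.001, 0.001, -0.041, 0, 0, 0, -0.025, -0.001, 0.001, -0.041, 0])

```text
time: 8.8
tool_pos: [0.4275, 0.3221, 0.0192]
ee_rot: [-3.141, 0.14, -2.356]
wrist_force: [0.4, -0.4, 2.3]
width: 0.0081
finger_force: 30.0
```

Call:
move_arm(steps=[0, 0, 0, 0, 0, 0.02, 0, 0, 0, 0, -0.005, -0.005, 0.06, 0, 0, 0, 0, -0.01, -0.01, 0.1, 0, 0, 0, 0, -0.015, -0.015, 0.14, 0, 0, 0, 0, -0.015, -0.015, 0.18, 0, 0, 0, -0.01, -0.015, -0.03, 0.21, 0, 0, 0, -0.02, -0.005, -0.07, 0.21, 0, 0, 0, -0.035, 0.005, -0.11, 0.21, 0, 0, 0, -0.035, 0.02, -0.15, 0.21, 0, 0, 0, -0.035, 0.03, -0.18, 0.21, 0, 0, 0, -0.035, 0.037, -0.203, 0.21, 0, 0, 0, -0.035, 0.037, -0.203, 0.21, 0])

```text
time: 10.0
tool_pos: [0.4646, 0.1163, 0.2279]
ee_rot: [-3.141, 0.137, -2.396]
wrist_force: [-0.1, 0.7, 0.2]
width: 0.0085
finger_force: 30.0
```

Run:
```python
from h import *
np.set_printoptions(precision=4,suppress=True)
o=get_obs(); print(o['tool_pos'],o['ee_rot'],o['width'],o['wrist_force'])
p,d,m=shot('wrist','w4.png')
tp=np.array(o['tool_pos'])
s=silhouettes('wrist','spoon'); print([(k['score'],k['uv'],k['pixels'].sum()) for k in s])
A=cloud(d,m,np.ones((400,640),bool))
c=np.array([.5324,.1065]);e=np.array([.7337,.6794]);l=np.array([-.6794,.7337])
q=np.stack([(A[:,:2]-tp[:2])@e,(A[:,:2]-tp[:2])@l,A[:,2]],1)
k=q[(abs(q[:,1])<.025)&(abs(q[:,2]-.21)<.05)]
for x in np.arange(-.04,.14,.01):
    w=k[abs(k[:,0]-x)<.005]
    if len(w): print('sp',round(x,3),len(w),np.median(w,0))
P,dt,mt=shot('top'); B=cloud(dt,mt,np.ones((400,640),bool)); P,ds,ms=shot('scene'); C=cloud(ds,ms,np.ones((400,640),bool))
A=np.vstack([A[A[:,2]<.17],B,C]); q=np.stack([(A[:,:2]-c)@e,(A[:,:2]-c)@l,A[:,2]],1); q=q[q[:,2]<.17]
print('heights mm, rows x_b, cols y_b 60..200')
for x in np.arange(-.16,.06,.02): print(round(x,2),[int(1000*q[(abs(q[:,0]-x)<.01)&(abs(q[:,1]-y)<.01)][:,2].max(initial=-.01)) for y in np.arange(.06,.22,.02)])
```

```text
[0.4646 0.1163 0.2279] [-3.1409  0.1372 -2.396 ] 0.008532712619423347 [-0.1171  0.6793  0.2492]
[(0.94, [324.0, 270.8], np.int64(2383))]
sp -0.03 29 [-0.0261 -0.0001  0.2121]
sp -0.02 236 [-0.0195 -0.0001  0.2121]
sp -0.01 1548 [-0.0096 -0.0002  0.2383]
sp 0.0 275 [-0.0004  0.0005  0.2151]
sp 0.01 214 [0.0096 0.0002 0.2167]
sp 0.02 197 [0.0201 0.0005 0.2175]
sp 0.03 189 [0.03   0.0005 0.2181]
sp 0.04 19 [0.0357 0.0005 0.2184]
sp 0.07 171 [ 0.0712 -0.0002  0.2142]
sp 0.08 268 [ 0.0803 -0.0002  0.2125]
sp 0.09 326 [ 0.0902 -0.0002  0.2123]
sp 0.1 260 [0.0984 0.0005 0.2135]
heights mm, rows x_b, cols y_b 60..200
-0.16 [1, 65, 56, 54, 58, 55, 38, 69]
-0.14 [3, 65, 65, 64, 31, 53, 70, 69]
-0.12 [1, 2, 74, 76, 76, 97, 100, 99]
-0.1 [1, 55, 76, 83, 85, 95, 99, 100]
-0.08 [15, 63, 75, 90, 95, 102, 109, 113]
-0.06 [16, 59, 76, 89, 95, 110, 123, 138]
-0.04 [16, 18, 61, 70, 95, 106, 122, 125]
-0.02 [19, 20, 42, 48, 64, 94, 104, 103]
-0.0 [19, 19, 17, 6, 5, 90, 94, 96]
0.02 [19, 20, 19, 4, 6, 72, 76, 87]
0.04 [18, 20, 16, 7, 9, 8, 6, 5]
```

View pics/w4.png

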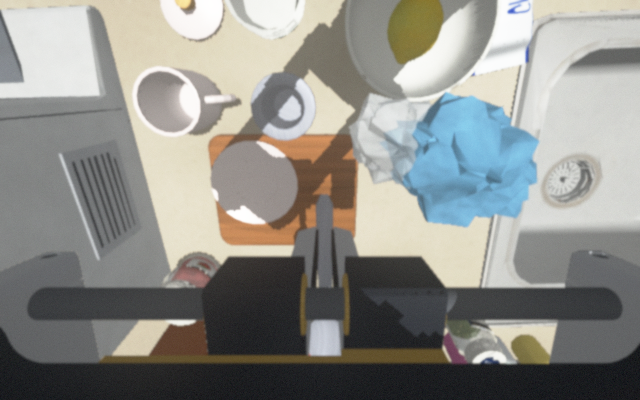

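Spoon is held flat, in line with the board, clear of the saucer. I'll set it down and release.

Call:
move_arm(steps=[0, 0, 0, 0, 0, -0.05, 0, 0, 0, 0, 0, 0, -0.1, 0, 0, 0, 0, 0, 0, -0.14, 0, 0, 0, 0, 0, 0, -0.17, 0, 0, 0, 0, 0, 0, -0.185, 0, 0, 0, 0, 0, 0, -0.192, 0, 0, 0, 0, 0, 0, -0.194, 0, 0, 0, 0, 0, 0, -0.194, 0])

```text
time: 11.0
tool_pos: [0.4647, 0.1194, 0.0354]
ee_rot: [-3.14, 0.14, -2.39]
wrist_force: [0.3, 0.2, 0.0]
width: 0.008
finger_force: 30.0
```

Call:
move_arm(steps=[0, 0, 0, 0, 0, 0, 0.22, 0, 0, 0, 0, 0, 0, 0.22, 0, 0, 0, 0, 0, 0, 0.22, 0, 0, 0, 0, 0, 0, 0.22, 0, 0, 0, 0, 0, 0.02, 0.22, 0, 0, 0, 0, 0, 0.05, 0.22, 0, 0, 0, 0, 0, 0.1, 0.22, 0, 0, 0, 0, 0, 0.15, 0.22, 0, 0, 0, 0, 0, 0.2, 0.22, 0, 0, 0, 0, 0, 0.25, 0.22])

```text
time: 12.0
tool_pos: [0.4638, 0.1187, 0.2868]
ee_rot: [-3.141, 0.139, -2.392]
wrist_force: [1.0, 0.3, 0.2]
width: 0.0208
finger_force: 0.0
```

```bash
cat >> h.py <<'E'
from scipy.spatial.transform import Rotation as Ro
def fits(cam,names=('saucer','mug','basket','lid')):
    p,d,m=shot(cam)
    T=dict(saucer=(.022,.032,.055),mug=(.079,.09,.032),basket=(.052,.063,.0345),lid=(.009,.018,.0335))
    for n in names:
        z0,z1,r=T[n]; P=cloud(d,m,mask(cam,n)); Q=P[(P[:,2]>z0)&(P[:,2]<z1)]
        if len(Q)<20: print(cam,n,len(Q)); continue
        f=circ(outer(Q),r); print(cam,n,f[0],'sd',round(f[1],4),'enc',hullcirc(Q),'z',np.median(Q[:,2]).round(4))
        if n=='mug':
            c=f[0]; rr=np.hypot(*(P[:,:2]-c).T); H=P[(rr>.038)&(rr<.06)&(P[:,2]>.02)&(P[:,2]<.08)]; v=H[:,:2].mean(0)-c
            print('  handle',len(H),np.degrees(np.arctan2(v[1],v[0])))
        if n=='lid': K=P[P[:,2]>.025]; print('  knob',K.mean(0),len(K))
E
python3 - <<'E'
from h import *
np.set_printoptions(precision=4,suppress=True)
o=get_obs();print(o['joint_positions'])
fits('wrist')
p,d,m=shot('wrist','w5.png')
P=cloud(d,m,mask('wrist','board')|mask('wrist','saucer')|mask('wrist','spoon')); P=P[(P[:,2]>.01)&(P[:,2]<.03)]
print(cv2.minAreaRect((P[:,:2]*1000).astype(np.float32)))
S=cloud(d,m,mask('wrist','spoon'));print('spoon',len(S),cv2.minAreaRect((S[S[:,2]<.04][:,:2]*1000).astype(np.float32)))
R0=Ro.from_euler('xyz',o['ee_rot']);R1=Ro.from_euler('xyz',[np.pi,0,np.radians(136.5)])
print('turn',(R1*R0.inv()).as_rotvec(), Ro.from_euler('xyz',[np.pi,0,np.radians(180)]).__mul__(R0.inv()).as_rotvec())
E
```

```text
[ 0.0705 -0.1675  1.4906  0.0874  1.7086 -2.2335]
wrist saucer [0.5355 0.0507] sd 0.0094 enc (array([0.5441, 0.0607]), 46.585636138916016) z 0.0306
wrist mug 0
wrist basket [0.4391 0.046 ] sd 0.0071 enc (array([0.4512, 0.0363]), 21.888158798217773) z 0.0574
wrist lid [ 0.4444 -0.1072] sd 0.0011 enc (array([ 0.4455, -0.1072]), 35.20480728149414) z 0.0171
  knob [ 0.4428 -0.1052  0.0396] 245
((530.1009521484375, 105.36703491210938), (152.88641357421875, 188.32810974121094), 42.91168975830078)
spoon 815 ((491.63580322265625, 147.40753173828125), (135.17367553710938, 29.147165298461914), 41.409061431884766)
turn [ 0.0018  0.1534 -1.5066] [-0.0513  0.1331 -0.7488]
```

View pics/w5.png

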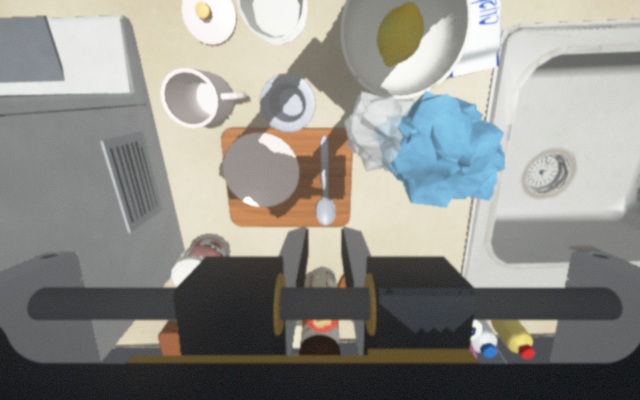

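The view shows the spoon lying flat on the board at column 325, bowl towards the window and clear of the saucer. Now the mug: untilt, turn, and look from near.

Call:
move_arm(steps=[0, 0.014, -0.14, 0, -0.01, 0, 1, 0, 0.028, -0.28, -0.005, -0.02, 0, 1, 0, 0.042, -0.42, -0.01, -0.03, 0, 1, 0, 0.056, -0.56, -0.015, -0.05, 0.005, 1, 0, 0.07, -0.7, -0.02, -0.06, 0.01, 1, 0, 0.084, -0.84, -0.025, -0.08, 0.01, 1, 0, 0.098, -0.98, -0.03, -0.09, 0.01, 1, 0, 0.112, -1.12, -0.03, -0.11, 0.01, 1, 0, 0.126, -1.26, -0.03, -0.12, 0.01, 1, 0.001, 0.14, -1.4, -0.03, -0.12, 0.01, 1, 0.002, 0.153, -1.505, -0.03, -0.12, 0.01, 1, 0.002, 0.153, -1.505, -0.03, -0.12, 0.01, 1])

```text
time: 13.7
tool_pos: [0.4341, -0.0013, 0.2934]
ee_rot: [-3.141, -0.002, 2.384]
wrist_force: [0.7, -0.5, -0.5]
width: 0.0937
finger_force: 0.0
```

Run:
```python
from h import *
np.set_printoptions(precision=4,suppress=True)
snapshot('top');o=get_obs();print(o['tool_pos'],o['ee_rot'],o['joint_positions'],o['width'])
fits('wrist'); fits('top')
```

```text
[ 0.434  -0.0012  0.2935] [-3.1414 -0.0018  2.3862] [-0.1343 -0.1742  1.4767  0.0009  1.8406 -0.9494] 0.0939694262748205
wrist saucer [0.5438 0.0666] sd 0.0005 enc (array([0.5433, 0.0673]), 54.86040496826172) z 0.0249
wrist mug [ 0.5123 -0.0461] sd 0.0003 enc (array([ 0.5121, -0.0462]), 31.913162231445312) z 0.0845
  handle 80 137.24240338044694
wrist basket [0.4436 0.0365] sd 0.0004 enc (array([0.4437, 0.0364]), 34.197052001953125) z 0.0579
wrist lid [ 0.4352 -0.1059] sd 0.0005 enc (array([ 0.4355, -0.1065]), 32.797611236572266) z 0.0117
  knob [ 0.4353 -0.1054  0.031 ] 111
top saucer [0.5443 0.0638] sd 0.0008 enc (array([0.544 , 0.0637]), 54.63512420654297) z 0.0254
top mug [ 0.5106 -0.0479] sd 0.0011 enc (array([ 0.5127, -0.0486]), 31.619348526000977) z 0.0854
  handle 0 nan
top basket [0.4453 0.0328] sd 0.0035 enc (array([0.4387, 0.0379]), 33.02006912231445) z 0.0583
top lid 0h.py:37: RuntimeWarning: Mean of empty slice.
  c=f[0]; rr=np.hypot(*(P[:,:2]-c).T); H=P[(rr>.038)&(rr<.06)&(P[:,2]>.02)&(P[:,2]<.08)]; v=H[:,:2].mean(0)-c
  ret = um.true_divide(
```

Call:
move_arm(steps=[0, 0, 0.005, 0.04, -0.022, 0, 1, 0, 0, 0.01, 0.0785, -0.045, 0, 1, 0, 0, 0.01, 0.0785, -0.045, 0, 1, 0, 0, 0.01, 0.0785, -0.045, -0.04, 1, 0, 0, 0.01, 0.0785, -0.045, -0.08, 1, 0, 0, 0.01, 0.0785, -0.045, -0.12, 1, 0, 0, 0.01, 0.0785, -0.045, -0.16, 1, 0, 0, 0.01, 0.0785, -0.045, -0.2, 1, 0, 0, 0.01, 0.0785, -0.045, -0.225, 1, 0, 0, 0.01, 0.0785, -0.045, -0.24, 1, 0, 0, 0.01, 0.0785, -0.045, -0.243, 1, 0, 0, 0.01, 0.0785, -0.045, -0.243, 1])

```text
time: 15.45
tool_pos: [0.5123, -0.0459, 0.0517]
ee_rot: [3.141, -0.001, 2.394]
wrist_force: [0.1, 0.4, -0.8]
width: 0.0939
finger_force: 0.0
```

Call:
move_arm(steps=[0, 0, 0, 0, 0, 0, 0.8, 0, 0, 0, 0, 0, 0, 0.7, 0, 0, 0, 0, 0, 0, 0.6, 0, 0, 0, 0, 0, 0, 0, 0, 0, 0, 0, 0, 0, 0, 0, 0, 0, 0, 0, 0, 0, 0, 0, 0, 0, 0, 0, 0])

```text
time: 16.15
tool_pos: [0.5128, -0.0467, 0.0522]
ee_rot: [3.141, 0.001, 2.394]
wrist_force: [-0.7, -2.0, 4.7]
width: 0.0624
finger_force: 30.0
```

Mug gripped. Lift it over the saucer with the handle turned to board-left, and check before lowering.

Call:
move_arm(steps=[0, 0, 0, 0, 0, 0.02, 0, 0, 0, 0, 0, 0, 0.05, 0, 0, 0, 0, 0, 0, 0.08, 0, 0, 0, -0.02, 0.006, 0.02, 0.08, 0, 0, 0, -0.04, 0.012, 0.045, 0.08, 0, 0, 0, -0.06, 0.02, 0.07, 0.08, 0, 0, 0, -0.076, 0.026, 0.095, 0.08, 0, 0, 0, -0.076, 0.0315, 0.113, 0.08, 0, 0, 0, -0.076, 0.0315, 0.113, 0.08, 0, 0, 0, -0.076, 0.0315, 0.113, 0.08, 0])

```text
time: 17.15
tool_pos: [0.5436, 0.067, 0.1305]
ee_rot: [-3.141, -0.001, 2.319]
wrist_force: [-0.2, -0.8, -1.6]
width: 0.0624
finger_force: 30.0
```

Run:
```python
from h import *
np.set_printoptions(precision=4,suppress=True)
snapshot('top');o=get_obs();print(o['tool_pos'],o['ee_rot'],o['wrist_force'],o['width'])
for cam in('wrist','scene'):
    p,d,m=shot(cam,'m1%s.png'%cam)
    P=cloud(d,m,mask(cam,'mug'))
    P=P[P[:,2]>.05]; print(cam,len(P),np.percentile(P[:,2],[1,50,99]))
    zt=np.percentile(P[:,2],98); Q=P[P[:,2]>zt-.006]; print(circ(outer(Q),.032),hullcirc(Q))
    Q=cloud(d,m,mask(cam,'saucer')); Q=Q[(Q[:,2]>.022)&(Q[:,2]<.032)]; print('saucer',circ(outer(Q),.055),hullcirc(Q))
```

```text
[0.5437 0.0664 0.1307] [-3.1411 -0.0011  2.3181] [-0.3017 -0.6428 -0.9584] 0.062020663902190326
wrist 10893 [0.0836 0.1282 0.1645]
(array([0.5444, 0.0673]), np.float64(0.00037264929930808826), 39) (array([0.5442, 0.0673]), 32.11620330810547)
saucer (array([0.5439, 0.0657]), np.float64(0.0006877719932943851), 44) (array([0.5431, 0.0664]), 54.445953369140625)
scene 1023 [0.0834 0.139  0.1648]
(array([0.5402, 0.0703]), np.float64(0.00103357082305342), 25) (array([0.539 , 0.0701]), 32.76578140258789)
saucer (array([0.5395, 0.0693]), np.float64(0.0012664255757697442), 31) (array([0.5396, 0.0687]), 55.06874084472656)
```

View pics/m1wrist.png

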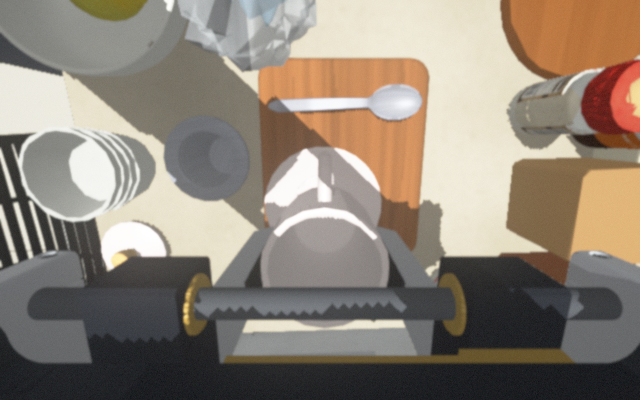

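The mug is upright above the saucer, centred to 1 mm, with its handle towards the spoon. Lowering and releasing.

Call:
move_arm(steps=[0, 0, 0, -0.0005, -0.001, -0.025, 0, 0, 0, 0, -0.0005, -0.001, -0.042, 0, 0, 0, 0, -0.0005, -0.001, -0.052, 0, 0, 0, 0, -0.0005, -0.001, -0.057, 0, 0, 0, 0, -0.0005, -0.001, -0.059, 0, 0, 0, 0, -0.0005, -0.001, -0.06, 0, 0, 0, 0, -0.0005, -0.001, -0.06, 0])

```text
time: 18.2
tool_pos: [0.5442, 0.0658, 0.0723]
ee_rot: [3.14, 0.001, 2.318]
wrist_force: [0.9, -0.1, -1.7]
width: 0.0627
finger_force: 30.0
```

Call:
move_arm(steps=[0, 0, 0, 0, 0, 0, 0.75, 0, 0, 0, 0, 0, 0, 0.85, 0, 0, 0, 0, 0, 0, 0.85, 0, 0, 0, 0, 0, 0, 0.85, 0, 0, 0, 0, 0, 0, 0.85, 0, 0, 0, 0, 0, 0.03, 0.85, 0, 0, 0, 0, 0, 0.08, 0.85, 0, 0, 0, -0.02, -0.005, 0.12, 0.85, 0, 0, 0, -0.05, -0.015, 0.17, 0.9, 0, 0, 0, -0.1, -0.03, 0.2, 0.9, 0, 0, 0, -0.1, -0.03, 0.2, 0.9])

```text
time: 19.3
tool_pos: [0.4427, 0.0353, 0.2763]
ee_rot: [3.136, 0.005, 2.318]
wrist_force: [0.2, -0.1, 0.8]
width: 0.0847
finger_force: 0.0
```

Run:
```python
from h import *
np.set_printoptions(precision=4,suppress=True)
snapshot('top');o=get_obs();print(o['time'],o['tool_pos'],o['ee_rot'],o['wrist_force'],o['width'])
p,d,m=shot('wrist','m2.png'); fits('wrist',('saucer','basket','lid'))
P=cloud(d,m,mask('wrist','mug')); Q=P[P[:,2]>.097]; print('mug',np.percentile(P[:,2],98),circ(outer(Q),.032),hullcirc(Q))
c=circ(outer(Q),.032)[0]; rr=np.hypot(*(P[:,:2]-c).T); H=P[(rr>.038)&(rr<.06)&(P[:,2]>.04)]; v=H[:,:2].mean(0)-c
print('handle',len(H),np.degrees(np.arctan2(v[1],v[0])))
P=cloud(d,m,mask('wrist','board')|mask('wrist','saucer')|mask('wrist','spoon')); P=P[(P[:,2]>.01)&(P[:,2]<.03)]
print('board',cv2.minAreaRect((P[:,:2]*1000).astype(np.float32)))
S=cloud(d,m,mask('wrist','spoon'));print('spoon',len(S),cv2.minAreaRect((S[S[:,2]<.04][:,:2]*1000).astype(np.float32)))
```

```text
19.35 [0.4422 0.035  0.277 ] [3.1356 0.006  2.3174] [-0.4758  0.1564  1.0314] 0.08469880226290995
wrist saucer [0.5437 0.0671] sd 0.0008 enc (array([0.5427, 0.0671]), 54.422725677490234) z 0.0235
wrist basket [0.4431 0.0367] sd 0.0003 enc (array([0.4431, 0.0372]), 34.20075607299805) z 0.0556
wrist lid [ 0.4292 -0.1091] sd 0.0033 enc (array([ 0.4335, -0.1046]), 29.302501678466797) z 0.0101
  knob [ 0.4234 -0.0181  0.2156] 10
mug 0.10235175972702025 (array([0.5438, 0.0684]), np.float64(0.012595588319731515), 19) (array([0.5231, 0.0733]), 52.057132720947266)
handle 108 133.37750655730846
board ((531.892822265625, 106.90987396240234), (152.88140869140625, 186.19879150390625), 42.7410888671875)
spoon 1000 ((495.08148193359375, 148.427978515625), (133.84010314941406, 28.89663314819336), 42.826839447021484)
```

View pics/m2.png

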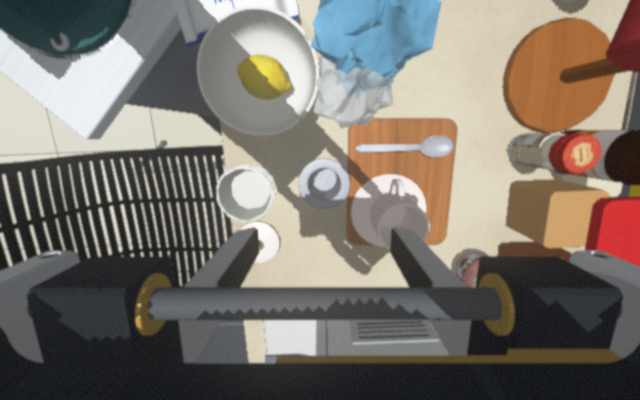

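The view shows the mug on the saucer with its handle pointing at the spoon, and the spoon parallel to the board. Quick check of the cup stack's height beside the basket.

Run:
```python
from h import *
np.set_printoptions(precision=4,suppress=True)
o=get_obs();print(o['tool_pos'],o['ee_rot'],o['joint_positions'])
fits('wrist',('basket','mug'))
A=[]
for cam in('wrist','top','scene'):
    p,d,m=shot(cam); a=cloud(d,m,np.ones((400,640),bool)); A.append(a)
A=np.vstack(A); A=A[A[:,2]<.16]
for x in np.arange(.3,.48,.02): print(round(x,2),[int(1000*A[(abs(A[:,0]-x)<.01)&(abs(A[:,1]-y)<.01)][:,2].max(initial=-.01)) for y in np.arange(-.12,.1,.02)])
```

```text
[0.4438 0.0359 0.2704] [-3.1408 -0.002   2.3184] [-0.0473 -0.1507  1.5021  0.0008  1.7922 -0.7947]
wrist basket [0.4437 0.0362] sd 0.0005 enc (array([0.4435, 0.0364]), 34.29723358154297) z 0.0579
wrist mug [0.5395 0.0708] sd 0.0047 enc (array([0.5331, 0.0738]), 38.98307418823242) z 0.0852
  handle 52 132.24831145704962
0.3 [-10, -10, -10, -10, 2, 5, 65, 69, 28, 62, 69]
0.32 [-10, -10, -10, 0, 6, 7, 62, 66, 44, 59, 66]
0.34 [-10, -10, -1, 72, 71, 72, 5, 65, 65, 59, 31]
0.36 [-10, -10, 71, 71, 44, 71, 72, 2, 65, 65, 66]
0.38 [1, 0, 72, 72, 38, 70, 71, 1, 1, 4, 7]
0.4 [2, 11, 71, 72, 72, 72, 71, 58, 60, 56, 6]
0.42 [29, 34, 14, 69, 72, 2, 59, 59, 59, 59, 59]
0.44 [29, 33, 14, 3, 3, 1, 60, 60, 4, 63, 59]
0.46 [13, 14, 12, 3, 2, 1, 59, 60, 59, 59, 54]
```

Cup stack (72 mm high) is too near for the present jaw direction, so I'll close along world y (clear on both sides and 43° from the mug handle later).

Call:
move_arm(steps=[0, 0, 0.14, 0, 0, 0, 0.9, 0, 0, 0.28, 0, 0, 0, 0.9, 0, 0, 0.42, 0, 0, 0, 0.9, 0, 0, 0.56, 0, 0, -0.02, 0.9, 0, 0, 0.7, 0, 0, -0.05, 0.9, 0, 0, 0.823, 0, 0, -0.09, 0.9, 0, 0, 0.823, 0, 0, -0.13, 0.9, 0, 0, 0.823, 0, 0, -0.16, 0.9, 0, 0, 0.823, 0, 0, -0.19, 0.9, 0, 0, 0.823, 0, 0, -0.21, 0.9, 0, 0, 0.823, 0, 0, -0.218, 0.9, 0, 0, 0.823, 0, 0, -0.218, 0.9])

```text
time: 21.35
tool_pos: [0.4429, 0.0358, 0.0526]
ee_rot: [3.141, -0.003, 3.141]
wrist_force: [-0.3, -0.0, -0.0]
width: 0.0847
finger_force: 0.0
```

Call:
move_arm(steps=[0, 0, 0, 0, 0, 0, 0.8, 0, 0, 0, 0, 0, 0, 0.75, 0, 0, 0, 0, 0, 0, 0, 0, 0, 0, 0, 0, 0, 0, 0, 0, 0, 0, 0, 0, 0, 0, 0, 0, 0, 0, 0, 0, 0, 0, 0, 0, 0, 0, 0])

```text
time: 22.05
tool_pos: [0.4449, 0.0359, 0.055]
ee_rot: [3.141, 0.003, 3.141]
wrist_force: [0.8, 0.5, 5.6]
width: 0.0684
finger_force: 30.0
```

Call:
move_arm(steps=[0, 0, 0, 0, 0, 0.03, 0, 0, 0, 0, 0, 0, 0.07, 0, 0, 0, 0, 0, 0, 0.11, 0, 0, 0, 0, 0, 0, 0.15, 0, 0, 0, 0, 0, 0, 0.16, 0, 0, 0, 0, 0, 0, 0.16, 0, 0, 0, 0, 0, 0, 0.16, 0])

```text
time: 22.75
tool_pos: [0.4427, 0.0358, 0.2114]
ee_rot: [3.141, -0.004, 3.141]
wrist_force: [-1.1, 0.5, -1.5]
width: 0.0685
finger_force: 30.0
```

Run:
```python
from h import *
np.set_printoptions(precision=4,suppress=True)
snapshot('top');o=get_obs();print(o['tool_pos'],o['ee_rot'],o['wrist_force'],o['width'])
p,d,m=shot('wrist','b1.png')
P=cloud(d,m,mask('wrist','basket')); P=P[P[:,2]>.13]; zt=np.percentile(P[:,2],95); Q=P[abs(P[:,2]-zt)<.005]
print(len(P),np.percentile(P[:,2],[1,50,99]),zt,circ(outer(Q),.0345),hullcirc(Q))
for cam in('wrist','top'):
    p,d,m=shot(cam); P=cloud(d,m,mask(cam,'mug')); Q=P[(P[:,2]>.097)&(P[:,2]<.11)]; print(cam,len(P),len(Q),circ(outer(Q),.032),hullcirc(Q))
    fits(cam,('saucer',))
```

```text
[0.4424 0.0358 0.2108] [ 3.1407 -0.0051  3.141 ] [-0.3354 -0.1975 -1.3697] 0.06854717674549467
9535 [0.1575 0.2126 0.2148] 0.2142917861862978 (array([0.441 , 0.0357]), np.float64(0.0011741469301792054), 48) (array([0.4409, 0.0357]), 34.345619201660156)
wrist 513 309 (array([0.5442, 0.0662]), np.float64(0.0005048100013317271), 18) (array([0.5454, 0.0681]), 31.845245361328125)
wrist saucer 0
top 455 100 (array([0.545 , 0.0645]), np.float64(0.0007314702910061572), 30) (array([0.5456, 0.0646]), 31.746667861938477)
top saucer [0.5438 0.0639] sd 0.0006 enc (array([0.5441, 0.0635]), 54.46614074707031) z 0.0257
```

View pics/b1.png

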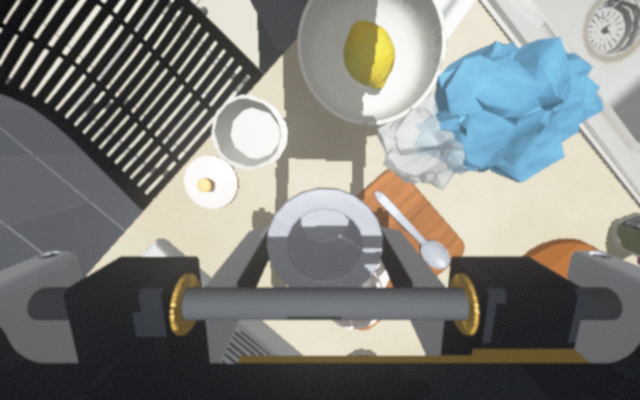

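Basket is held level; its ring centre is 1.4 mm behind the TCP. Carry it over the mug and lower it.

Call:
move_arm(steps=[0, 0, 0, 0.03, 0.008, 0, 0, 0, 0, 0, 0.065, 0.02, 0, 0, 0, 0, 0, 0.09, 0.028, 0, 0, 0, 0, 0, 0.103, 0.031, 0, 0, 0, 0, 0, 0.103, 0.031, 0, 0, 0, 0, 0, 0.103, 0.031, 0, 0, 0, 0, 0, 0.103, 0.031, -0.025, 0, 0, 0, 0, 0.103, 0.031, -0.045, 0, 0, 0, 0, 0.103, 0.031, -0.06, 0, 0, 0, 0, 0.103, 0.031, -0.075, 0, 0, 0, 0, 0.103, 0.031, -0.085, 0, 0, 0, 0, 0.103, 0.031, -0.085, 0])

```text
time: 24.5
tool_pos: [0.5455, 0.0667, 0.1268]
ee_rot: [3.141, -0.003, 3.141]
wrist_force: [-0.9, -1.0, -1.3]
width: 0.0683
finger_force: 30.0
```

Call:
move_arm(steps=[0, 0, 0, 0, 0, -0.006, 0, 0, 0, 0, 0, 0, -0.012, 0, 0, 0, 0, 0, 0, -0.016, 0, 0, 0, 0, 0, 0, -0.018, 0, 0, 0, 0, 0, 0, -0.018, 0])

```text
time: 25.0
tool_pos: [0.5465, 0.0668, 0.1102]
ee_rot: [3.141, -0.001, 3.141]
wrist_force: [1.3, -0.3, -0.4]
width: 0.0686
finger_force: 30.0
```

Run:
```python
from h import *
np.set_printoptions(precision=4,suppress=True)
for i in range(2):
    snapshot('top');o=get_obs();print(o['tool_pos'],o['ee_rot'],o['wrist_force'],o['width'])
p,d,m=shot('scene','b2.png'); cv2.imwrite('pics/b2c.png',cv2.resize(p[100:260,270:470,::-1],None,fx=3,fy=3,interpolation=2))
```

```text
[0.5467 0.0668 0.1105] [ 3.1408 -0.0003  3.1411] [ 0.1472  0.1037 -1.2793] 0.06807820433296766
[0.5468 0.0668 0.1107] [ 3.1408 -0.      3.1412] [ 0.6382  0.4944 -1.3006] 0.06848741000001031
```

View pics/b2c.png

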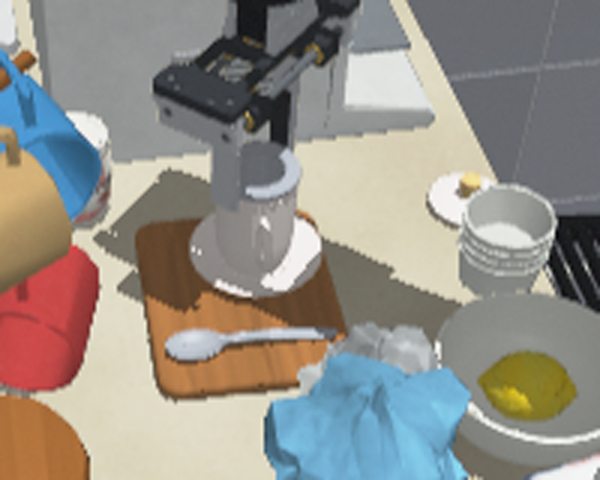

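Basket is inside the mug, its ring just above the rim with no contact force yet. Lower the last few mm and release.

Call:
move_arm(steps=[0, 0, 0, -0.001, 0, -0.002, 0, 0, 0, 0, -0.001, 0, -0.003, 0, 0, 0, 0, -0.001, 0, -0.004, 0, 0, 0, 0, -0.001, 0, -0.004, 0])

```text
time: 25.55
tool_pos: [0.5458, 0.0668, 0.1071]
ee_rot: [3.141, 0.0, 3.141]
wrist_force: [-0.9, -0.1, 1.9]
width: 0.0682
finger_force: 30.0
```

Call:
move_arm(steps=[0, 0, 0, 0, 0, 0, 0.8, 0, 0, 0, 0, 0, 0, 0.85, 0, 0, 0, 0, 0, 0, 0.85, 0, 0, 0, 0, 0, 0, 0.85, 0, 0, 0, 0, 0, 0.01, 0.85, 0, 0, 0, 0, 0, 0.04, 0.85, 0, 0, 0, 0, 0, 0.09, 0.85, 0, 0, 0, -0.02, 0, 0.13, 0.85, 0, 0, 0, -0.06, -0.03, 0.17, 0.7, 0, 0, 0, -0.1, -0.06, 0.17, 0.5, 0, 0, 0, -0.12, -0.08, 0.17, 0.5, 0, 0, 0, -0.12, -0.08, 0.17, 0.5])

```text
time: 26.75
tool_pos: [0.4237, -0.0152, 0.2791]
ee_rot: [-3.14, 0.004, 3.137]
wrist_force: [0.5, 0.3, 0.3]
width: 0.0512
finger_force: 0.0
```

Run:
```python
from h import *
np.set_printoptions(precision=4,suppress=True)
for i in range(3): snapshot('top')
o=get_obs();print(o['time'],o['tool_pos'],o['ee_rot'],o['wrist_force'],o['width'])
fits('wrist',('lid',))
for cam in('wrist','top','scene'):
    p,d,m=shot(cam,'b3%s.png'%cam); P=cloud(d,m,mask(cam,'basket')); Q=P[(P[:,2]>.10)&(P[:,2]<.125)]; 
    if len(Q)>9: print(cam,len(Q),np.percentile(Q[:,2],[5,50,95]),circ(outer(Q),.0345),hullcirc(Q))
```

```text
26.9 [ 0.426 -0.013  0.277] [3.1404 0.001  3.1409] [ 0.9672  0.7306 -0.1006] 0.047007246410971926
wrist lid [ 0.4347 -0.1067] sd 0.0003 enc (array([ 0.4349, -0.1067]), 32.78350067138672) z 0.0112
  knob [ 0.4346 -0.1063  0.0304] 131
top 264 [0.1053 0.1104 0.1147] (array([0.5455, 0.0638]), np.float64(0.0007164664612556392), 28) (array([0.5458, 0.0645]), 33.23777389526367)
scene 359 [0.1022 0.1088 0.1109] (array([0.5403, 0.0696]), np.float64(0.0005791075275882908), 26) (array([0.5407, 0.0698]), 35.08557891845703)
```

View pics/b3wrist.png

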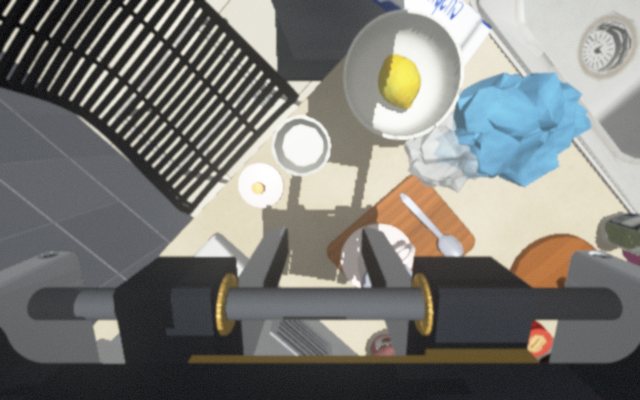

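Basket ring is at z≈0.110 m, i.e. seated on the rim (0.104 m) and centred. Now the lid at (0.4348,−0.1064): jaws along the dispenser wall, gripping the knob.

Call:
move_arm(steps=[0, 0, -0.14, 0.002, -0.03, 0, 0.45, 0, 0, -0.28, 0.005, -0.06, 0, 0.45, 0, 0, -0.42, 0.009, -0.085, 0, 0.45, 0, 0, -0.56, 0.009, -0.093, 0, 0.45, 0, 0, -0.7, 0.009, -0.093, -0.03, 0.45, 0, 0, -0.823, 0.009, -0.093, -0.07, 0.45, 0, 0, -0.823, 0.009, -0.093, -0.11, 0.45, 0, 0, -0.823, 0.009, -0.093, -0.15, 0.45, 0, 0, -0.823, 0.009, -0.093, -0.18, 0.45, 0, 0, -0.823, 0.009, -0.093, -0.2, 0.45, 0, 0, -0.823, 0.009, -0.093, -0.2, 0.45])

```text
time: 28.4
tool_pos: [0.4322, -0.1051, 0.0729]
ee_rot: [-3.139, -0.007, 2.318]
wrist_force: [-0.5, 0.5, 0.4]
width: 0.0421
finger_force: 0.0
```

Run:
```python
from h import *
np.set_printoptions(precision=4,suppress=True)
snapshot('top');o=get_obs();print(o['time'],o['tool_pos'],o['ee_rot'],o['wrist_force'],o['width'])
p,d,m=shot('wrist','l1.png');fits('wrist',('lid',))
P=cloud(d,m,mask('wrist','basket')); Q=P[(P[:,2]>.10)&(P[:,2]<.125)]
if len(Q)>9: print(len(Q),np.percentile(Q[:,2],[5,50,95]),circ(outer(Q),.0345),hullcirc(Q))
A=cloud(d,m,np.ones((400,640),bool)); K=A[(np.hypot(A[:,0]-.4348,A[:,1]+.1064)<.02)&(A[:,2]>.024)&(A[:,2]<.036)]; print('knob',K.mean(0),len(K),hullcirc(K))
```

```text
28.45 [ 0.4337 -0.1057  0.0752] [-3.1408 -0.0037  2.3184] [ 0.9525  0.0206 -0.0178] 0.042424855654181075
wrist lid [ 0.4358 -0.1074] sd 0.0003 enc (array([ 0.4361, -0.1072]), 32.96842575073242) z 0.0126
  knob [ 0.4356 -0.1067  0.032 ] 455
knob [ 0.4361 -0.1068  0.0324] 467 (array([ 0.4369, -0.1079]), 9.091217041015625)
```

Call:
move_arm(steps=[0, 0, 0, 0.001, -0.001, -0.02, 0.45, 0, 0, 0, 0.001, -0.001, -0.035, 0.45, 0, 0, 0, 0.001, -0.001, -0.044, 0.45, 0, 0, 0, 0.001, -0.001, -0.047, 0.45, 0, 0, 0, 0.001, -0.001, -0.047, 0.45, 0, 0, 0, 0.001, -0.001, -0.047, 0.2, 0, 0, 0, 0.001, -0.001, -0.047, 0, 0, 0, 0, 0.001, -0.001, -0.047, 0, 0, 0, 0, 0.001, -0.001, -0.047, 0, 0, 0, 0, 0.001, -0.001, -0.047, 0, 0, 0, 0, 0.001, -0.001, -0.047, 0])

```text
time: 29.75
tool_pos: [0.4359, -0.1074, 0.03]
ee_rot: [3.141, 0.001, 2.318]
wrist_force: [-0.2, -0.6, 2.2]
width: 0.0168
finger_force: 30.0
```

Call:
move_arm(steps=[0, 0, 0, 0, 0, 0.03, 0, 0, 0, 0, 0, 0, 0.07, 0, 0, 0, 0, 0, 0, 0.12, 0, 0, 0, 0, 0.02, 0.02, 0.16, 0, 0, 0, 0, 0.035, 0.05, 0.18, 0, 0, 0, 0, 0.05, 0.08, 0.18, 0, 0, 0, 0, 0.05, 0.08, 0.18, 0, 0, 0, 0, 0.05, 0.08, 0.18, 0, 0, 0, 0, 0.05, 0.08, 0.18, 0])

```text
time: 30.65
tool_pos: [0.4849, -0.0277, 0.2085]
ee_rot: [-3.141, -0.002, 2.318]
wrist_force: [0.2, 0.1, -1.0]
width: 0.0166
finger_force: 30.0
```

Run:
```python
from h import *
np.set_printoptions(precision=4,suppress=True)
for i in range(4): snapshot('top')
o=get_obs();print(o['time'],o['tool_pos'],o['ee_rot'],o['wrist_force'],o['width'])
p,d,m=shot('wrist','l2.png')
P=cloud(d,m,mask('wrist','lid')); print(len(P),np.percentile(P[:,2],[1,10,50,90])); 
Q=P[abs(P[:,2]-np.percentile(P[:,2],50))<.006]; 
if len(Q)>9: print('lid',circ(outer(Q),.0335),hullcirc(Q)); c_,n_=np.linalg.lstsq(np.c_[Q[:,:2]-Q[:,:2].mean(0),np.ones(len(Q))],Q[:,2],rcond=None)[0:2]; print('slope',c_)
P=cloud(d,m,mask('wrist','basket')); Q=P[(P[:,2]>.10)&(P[:,2]<.125)]
if len(Q)>9: print('basket',len(Q),np.percentile(Q[:,2],[5,50,95]),circ(outer(Q),.0345),hullcirc(Q))
fits('wrist',('saucer',))
```

```text
30.85 [ 0.4852 -0.028   0.2091] [ 3.1413 -0.0008  2.3166] [-0.7304  0.0704  0.2952] 0.01662444727932211
5135 [0.1872 0.1885 0.1909 0.2099]
lid (array([ 0.486 , -0.0269]), np.float64(0.0003580853664652514), 48) (array([ 0.486 , -0.0265]), 33.331119537353516)
slope [ 0.0076 -0.0043  0.1904]
basket 2946 [0.1041 0.1098 0.1111] (array([0.5445, 0.0668]), np.float64(0.0003021617916677542), 46) (array([0.5445, 0.067 ]), 34.53706359863281)
wrist saucer [0.5441 0.067 ] sd 0.0006 enc (array([0.5434, 0.0666]), 54.61665725708008) z 0.025
```

View pics/l2.png

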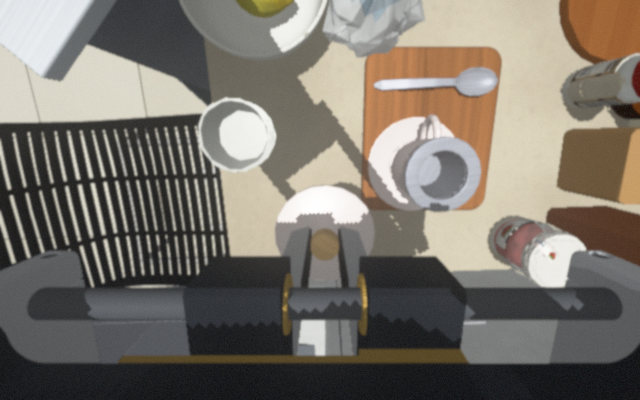

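The lid hangs level in the gripper. The basket sits level and centred on the mug (0.5445, 0.0668). Bring the lid over and lower.

Call:
move_arm(steps=[0, 0, 0, 0.015, 0.03, 0, 0, 0, 0, 0, 0.035, 0.06, 0, 0, 0, 0, 0, 0.052, 0.085, 0, 0, 0, 0, 0, 0.0585, 0.094, 0, 0, 0, 0, 0, 0.0585, 0.094, 0, 0, 0, 0, 0, 0.0585, 0.094, 0, 0, 0, 0, 0, 0.0585, 0.094, -0.03, 0, 0, 0, 0, 0.0585, 0.094, -0.05, 0, 0, 0, 0, 0.0585, 0.094, -0.06, 0, 0, 0, 0, 0.0585, 0.094, -0.065, 0, 0, 0, 0, 0.0585, 0.094, -0.065, 0])

```text
time: 32.2
tool_pos: [0.5439, 0.0662, 0.1445]
ee_rot: [3.141, -0.0, 2.317]
wrist_force: [-0.4, -0.4, -1.0]
width: 0.0169
finger_force: 30.0
```

Call:
move_arm(steps=[0, 0, 0, 0, 0, -0.003, 0, 0, 0, 0, 0, 0, -0.006, 0, 0, 0, 0, 0, 0, -0.008, 0, 0, 0, 0, 0, 0, -0.009, 0, 0, 0, 0, 0, 0, -0.009, 0])

```text
time: 32.7
tool_pos: [0.5441, 0.0668, 0.1354]
ee_rot: [3.141, -0.0, 2.318]
wrist_force: [-0.1, -0.7, 0.3]
width: 0.0166
finger_force: 30.0
```

Run:
```python
from h import *
np.set_printoptions(precision=4,suppress=True)
for i in range(3): snapshot('top')
o=get_obs();print(o['time'],o['tool_pos'],o['ee_rot'],o['wrist_force'],o['width'])
p,d,m=shot('wrist','l3.png')
P=cloud(d,m,mask('wrist','lid')); Q=P[abs(P[:,2]-np.percentile(P[:,2],50))<.006]
print('lid',np.median(Q[:,2]),circ(outer(Q),.0335))
```

```text
32.85 [0.5442 0.0668 0.1356] [ 3.1407 -0.0002  2.3182] [ 0.0244 -0.4147 -0.9541] 0.01646253457141002
lid 0.11676832796491296 (array([0.5449, 0.0679]), np.float64(0.00022018563553291923), 47)
```

Call:
move_arm(steps=[0, 0, 0, 0, 0, -0.001, 0, 0, 0, 0, 0, 0, -0.001, 0, 0, 0, 0, 0, 0, -0.001, 0.25, 0, 0, 0, 0, 0, -0.001, 0.4, 0, 0, 0, 0, 0, -0.001, 0.45, 0, 0, 0, 0, 0, -0.001, 0.45, 0, 0, 0, 0, 0, 0.015, 0.45, 0, 0, 0, 0, 0, 0.05, 0.45, 0, 0, 0, 0, 0, 0.1, 0.45, 0, 0, 0, -0.03, -0.02, 0.15, 0.45, 0, 0, 0, -0.07, -0.05, 0.18, 0.45, 0, 0, 0, -0.11, -0.08, 0.18, 0.45])

```text
time: 34.15
tool_pos: [0.4478, -0.0038, 0.3168]
ee_rot: [3.136, 0.005, 2.32]
wrist_force: [0.4, -0.6, 0.2]
width: 0.0426
finger_force: 0.0
```

Run:
```python
from h import *
np.set_printoptions(precision=4,suppress=True)
for i in range(5): snapshot('top')
o=get_obs();print(o['time'],o['tool_pos'],o['wrist_force'])
p,d,m=shot('wrist','f1.png')
P=cloud(d,m,mask('wrist','lid')); Q=P[abs(P[:,2]-.118)<.004]
print('lid',len(Q),np.median(Q[:,2]),circ(outer(Q),.0335),'slope',np.linalg.lstsq(np.c_[Q[:,:2]-Q[:,:2].mean(0),np.ones(len(Q))],Q[:,2],rcond=None)[0], 'knob',np.percentile(P[:,2],99))
S=cloud(d,m,mask('wrist','spoon'));print('spoon',cv2.minAreaRect((S[S[:,2]<.04][:,:2]*1000).astype(np.float32)))
P=cloud(d,m,mask('wrist','mug')); c=np.array([.5445,.067]); rr=np.hypot(*(P[:,:2]-c).T); H=P[(rr>.04)&(rr<.06)&(P[:,2]>.04)]; v=H[:,:2].mean(0)-c; print('handle',len(H),np.degrees(np.arctan2(v[1],v[0])))
p2,_,_=shot('scene'); cv2.imwrite('pics/f.png',np.vstack([cv2.resize(p[:280,200:600],(560,392))[:,:,::-1],cv2.resize(p2[130:230,270:470],(400,200))[:,:,::-1].copy() if 0 else cv2.copyMakeBorder(cv2.resize(p2[130:230,270:470],(416,208))[:,:,::-1],0,0,0,144,cv2.BORDER_CONSTANT)]))
```

```text
34.4 [ 0.4475 -0.0032  0.3124] [0.0599 0.0727 0.3202]
lid 1571 0.11611139203909089 (array([0.5429, 0.0688]), np.float64(0.0008940792971667437), 30) slope [-0.0009 -0.0016  0.1161] knob 0.13670655398624196
spoon ((494.0316467285156, 148.84080505371094), (133.7281494140625, 28.768157958984375), 42.81169891357422)
handle 0 nan<stdin>:9: RuntimeWarning: Mean of empty slice.
  ret = um.true_divide(
```

View pics/f.png

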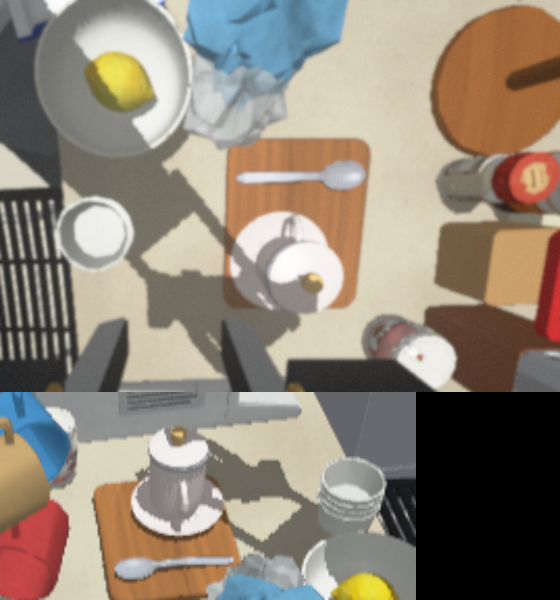

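The final views show the lid level and fully home, with the mug on the saucer, its handle towards the spoon, and the spoon straight on the board. Handing in.

```bash
python3 -c "
from bench import *
print(close_job())"
```

```text
the job is handed in; nothing more can be done
None
```

The board is laid as asked and handed in at about 34 s of the 131 s allowed: spoon left of the saucer with its bowl to the window, mug mid-saucer with its handle left, basket hanging in the mug, lid seated level on top. The judge's result was not shown.

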